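Load four repaired parts into their laser-welding fixtures

TASK

Get the bench ready for the next laser-welding run: put the wide ring over the thick mandrel, the narrow ring over the thin mandrel, the spindle by its two round journals into the V cradle with its square body midway between the plates, and the mould insert between the corner stops of its nest. Set each part down fully home in its fixture rather than dropping it, and leave the round steel weight and the dark rusty bar where they are.

Things in the scene. Friction and masses are not known exactly. Their poses are not given: they have to be found in the camera images.
- wide_ring: (sizes in mm) loose plain steel ring, outside diameter 56, bore 36, 30 high, about 0.34 kg. Lies on the bench at the start. Origin at its very centre (15 above its underside), z along the bore, upward.
- narrow_ring: (sizes in mm) loose plain steel ring, outside diameter 38, bore 20, 30 high, about 0.19 kg. Lies on the bench at the start. Origin at its very centre (15 above its underside), z along the bore, upward.
- spindle: (sizes in mm) loose steel spindle, 110 long: square middle body 40 long, 30 x 30 in section, with a round journal of diameter 20, length 35 at each end; about 0.45 kg. Lies on a flat of the square body. Origin at its very centre, on the axis (15 above the bench); x along the spindle, y square to two side faces, z up. Symmetric end for end.
- insert: (sizes in mm) loose steel mould insert: block 76 (x) by 44 (y) by 30 high with an open cavity in its top (walls 10, floor 10 thick, a small round core in it); about 0.65 kg. It stays cavity up. Origin: centre of its underside, z up. Either way round by half a turn is right.
- thick_mandrel: (sizes in mm) fixed: bright aluminium disc, diameter 68, 15 high, with an upright dark steel post of diameter 23 on its centre, straight up to 45 above the bench, then tapering to diameter 8 at its top, 60 above the bench. The wide ring goes over it and rests on the disc (ring centre then 30 above the bench). Origin: centre of the disc's underside, z up the post.
- thin_mandrel: (sizes in mm) fixed: bright aluminium disc, diameter 68, 15 high, with a thin upright dark steel post of diameter 10, straight up to 45 above the bench, then tapering to diameter 5 at its top, 60 above the bench. The narrow ring goes over it and rests on the disc (ring centre then 30 above the bench). Origin: centre of the disc's underside, z up the post.
- cradle: (sizes in mm) fixed: bright aluminium base 100 (x) by 64 (y) by 10 high with two upright dark steel plates 10 thick at x = -40 and +40, each with a V notch (walls 35 degrees from vertical, apex 20 and tops 50 above the bench). The journals rest in the notches, square body between the plates (70 clear), spindle axis along x and 37.5 above the bench. Origin: centre of the underside, x through both notches, z up.
- nest: (sizes in mm) fixed: bright aluminium plate 108 (x) by 76 (y) by 8 high with four L-shaped dark steel corner stops rising to 20 above the bench and enclosing 92 by 60; both long sides are open for 64 in the middle, so fingers fit there. The insert lies flat on the plate between the stops, underside 8 above the bench, long side along x. Origin: centre of the plate's underside, z up.
- puck: (mm) bystander, not to be moved: round steel weight, diameter 72, 44 high, with a groove round its side, loose. Origin at the centre of its underside.
- bar: (mm) bystander, not to be moved: dark rusty bar 30 (x) by 150 (y) by 26 high, loose on the bench. Origin at the centre of its underside.

How it is judged:
By the outcome, as a careful person would: the job done as asked, in the order asked, and still so for the second after the job is handed in, with the robot touching nothing.
It also fails if it takes over 109 s, if anything falls off the work surface, if the arm or the gripper's body presses on something with over 40 N, if the wrist force passes 120 N, or if a joint passes its speed limit or range.

ROBOT

A 6-joint arm with a two-finger parallel gripper is mounted at the origin on the work surface. World frame = base frame: x ahead of the robot, y to its left, z up, the work surface at z = 0. Lengths are in m, angles in rad, forces in N, time in s.
With the tool pointing down it reaches from about 0.375 to 0.9 m from the base axis. Payload 3.1 kg.
Tool frame: the origin (TCP) lies on the centre line of the jaws, within the pads' length; the fingertips stand 22 mm ahead of it and the grasp point (between the pads) lies 3 mm ahead of it (ctrl.tip_extent is the distance from the TCP to the fingertips, in m); z points along the fingers, y is the line along which they close (so a half turn about z gives the same grasp; the last joint's range is limited). The gripper opens to 85 mm and grips with 20 to 120 N. Pads are 22 mm wide; open, the fingers measure 114 mm over their backs; the gripper's body (76 mm by 85 mm) begins 54 mm behind the grasp point. The pads swing forward as they close: fully open they stand 13 mm farther back than shut.
Start: joints at [1.069, 0.527, 1.433, -0, 1.181, -0.178], TCP at [0.199, 0.593, 0.253] pointing down, gripper open.
Joint ranges: [-3.08, 3.08], [-0.75, 2.2], [0.22, 2.44], [-1.43, 4.57], [0, 2.65], [-2.85, 2.85]. Speed limits (rad/s): [2.79, 2.79, 3.14, 3.14, 3.14, 3.14].

INTERFACE

Orientations are given as a rotation vector (axis times angle).
In Python, from station import ctrl gives the robot as it stands. The module is installed in compiled form; this text tells all that it offers.
- The arm moves only by the shell command python3 -m inch 'ROWS'. ROWS is a JSON object of lists of equal length, an entry for each row: "dp": the shift along the tool's x, y, z in cm, a list of three; "rot": the turn, a rotation vector about the tool's x, y, z in degrees, a list of three; "fingers": the gripper command: -1 is fully open, 1 is shut, values between are in proportion. In form: {"dp": [[dx, dy, dz], ...], "rot": [[rx, ry, rz], ...], "fingers": [fingers, ...]}. A call has 1 to 8 rows; each row shifts and turns the commanded pose from where the row before left it, along the tool's axes as they then stand; what a row does not reach is not made up. A row lasts 1/12 s, in which the tool goes at most 41.7 mm and 7.16 degrees, less where a joint would pass 70% of its speed; a pose out of reach is approached as far as the arm can. A call is refused whole if a number of a shift passes 4.17 or a number of a turn 7.16, either way. A call with a gripper value outside its range is refused whole. The fingers move at their own pace and stop on an object; the grip force is fixed at half the most. Time passes only in rows, so rows that do not move let the fingers close. It gives the time, the measured TCP pose, the force, the opening and the grip force at its end, in the units of the state.
- ctrl.get_obs(): the state, without advancing time (a new reading comes with each control period).
- ctrl.snapshot(name): name is "scene" or "top"; returns a dict with "pixels" (480x640x3 uint8, red, green, blue), "depth" (480x640 float32, m along the optical axis (not along the pixel's ray), 0 where there is no reading), "intrinsics" (3x3 intrinsics, pixels), "extrinsics" (4x4, takes a point from camera to world coordinates). Camera axes: x right, y up, looking along -z (the intrinsics and any distortion apply to the point x, -y, -z); pixel columns grow to the right and rows downward; lengths in m; the calibration is good to about 2 mm. A picture is of the moment at which its call begins.
- ctrl.sign_off(): hands the job in; it is judged then, once.
The state is a dict: "time": time; "joint_pos": joint angles; "joint_velocities": joint speeds; "joint_torque": joint torques, N m; "tool_pos": TCP position; "ee_rot": TCP orientation; "wrist_force": force on the tool from outside, world axes, zero at the start; "wrist_torque": the same for the moment, N m; "grip_width": finger opening in m; "grip_force": force on a finger pad.
Only numpy, scipy, OpenCV 4.12 (cv2) and the standard library are available. Lean on these libraries where they do the work, as an engineer would, in place of code of your own. Each camera call takes 0.05 s, during which the arm holds its last target. There are 200 camera calls.

## Working session

There is one attempt and no reset: what is moved stays moved. The work goes in short steps, Python scripts to look and compute and a shell command to move; the robot and the scene stay as the last step left them, time stands still between calls to the robot, and variables do not carry over. Pictures are saved under pics/ and viewed, at most 14 in all, crops included, and the job is handed in when it is done.

```bash
mkdir -p pics; cat > h.py <<'E'
import numpy as np, cv2
from station import ctrl
def snap(n,f=None):
    s=ctrl.snapshot(n)
    if f: cv2.imwrite(f,s["pixels"][:,:,::-1])
    np.savez(''+n+'.npz',**s)
    return s
def load(n): return dict(np.load(''+n+'.npz'))
def pts(s):
    K=s["intrinsics"];E=s["extrinsics"];d=s["depth"]
    v,u=np.mgrid[:480,:640]
    P=np.stack([(u-K[0,2])/K[0,0]*d,-(v-K[1,2])/K[1,1]*d,-d],-1)
    return P@E[:3,:3].T+E[:3,3]
def ray(s,u,v,z):
    K=s["intrinsics"];E=s["extrinsics"]
    r=E[:3,:3]@np.array([(u-K[0,2])/K[0,0],-(v-K[1,2])/K[1,1],-1]);o=E[:3,3]
    return o+r*(z-o[2])/r[2]
E
python3 - <<'E'
from h import *
np.set_printoptions(precision=3,suppress=True)
for n in("scene","top"):
    s=snap(n,f"pics/{n}0.png");print(n,s["intrinsics"],s["extrinsics"],[k for k in s])
o=ctrl.get_obs();print(o)
E
```

```text
scene [[612.681   0.    323.154]
 [  0.    612.681 245.972]
 [  0.      0.      1.   ]] [[ 0.614 -0.686  0.391  1.037]
 [ 0.789  0.524 -0.32  -0.325]
 [ 0.015  0.505  0.863  1.116]
 [ 0.     0.     0.     1.   ]] ['pixels', 'depth', 'intrinsics', 'extrinsics']
top [[606.945   0.    319.62 ]
 [  0.    606.945 240.794]
 [  0.      0.      1.   ]] [[-0.004  0.998 -0.066  0.46 ]
 [-1.    -0.004 -0.001  0.039]
 [-0.001  0.066  0.998  1.252]
 [ 0.     0.     0.     1.   ]] ['pixels', 'depth', 'intrinsics', 'extrinsics']
{'time': 0.1, 'joint_pos': array([ 1.068,  0.528,  1.434, -0.   ,  1.181, -0.178]), 'joint_velocities': array([ 0.001, -0.002, -0.004, -0.001,  0.001, -0.   ]), 'joint_torque': array([ -0.   , -44.331, -17.859,  -0.   ,   0.004,  -0.   ]), 'tool_pos': array([0.199, 0.592, 0.252]), 'ee_rot': array([-0.506, -3.1  ,  0.003]), 'wrist_force': array([0.169, 1.01 , 0.421]), 'wrist_torque': array([-0.016,  0.027,  0.02 ]), 'grip_force': 0.0, 'grip_width': 0.08540933643624325}
```

View pics/top0.png

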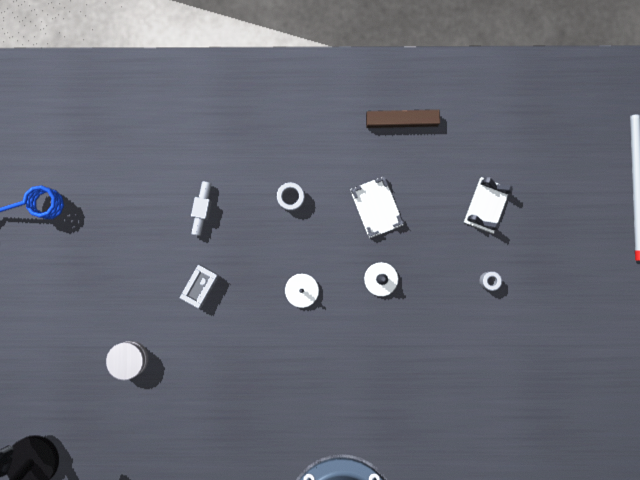

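View pics/scene0.png

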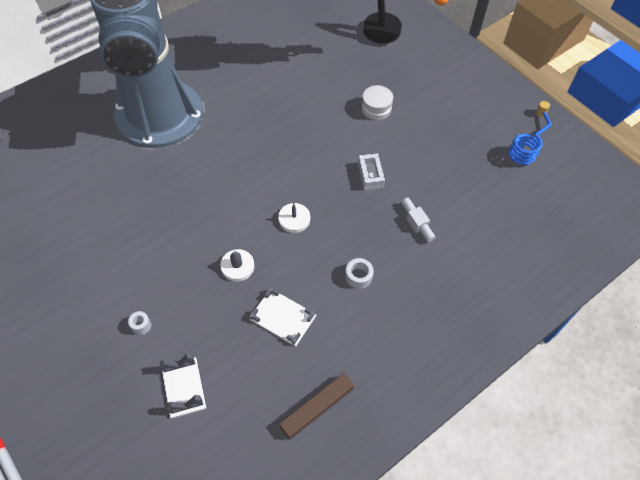

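The top view shows: wide ring (290,196), narrow ring (491,281), spindle (201,209), insert (200,287), thin mandrel (302,291), thick mandrel (381,279), nest (377,208), cradle (487,205), puck (126,361), bar (403,119). The scene view shows the same parts, unobstructed.

```bash
cat > m.py <<'E'
from h import *
np.set_printoptions(precision=4,suppress=True)
T=load("top");S=load("scene")
C=dict(wide=(290,196),narrow=(491,281),spindle=(201,209),insert=(200,287),thin=(302,291),thick=(381,279),nest=(377,208),cradle=(487,205),puck=(126,361),bar=(403,119))
P={n:pts(s) for n,s in(("top",T),("scene",S))}
for n in P: P[n]=P[n][(load(n)["depth"]>0)]
for n,p in P.items():
    q=p[(abs(p[:,2])<.02)&(abs(p[:,0]-.5)<.2)&(abs(p[:,1])<.35)];print(n,"bench z",np.median(q[:,2]))
for k,(u,v) in C.items():
    c=ray(T,u,v,.02)
    for n,p in P.items():
        q=p[(np.hypot(*(p[:,:2]-c[:2]).T)<(.095 if k=='bar' else .072))&(p[:,2]>.005)&(p[:,2]<.075)]
        zs=np.round(q[:,2],3); h=np.bincount((zs*1000).astype(int),minlength=70)
        lev=[(i,int(h[i])) for i in np.argsort(-h)[:4]]
        z0=lev[0][0]/1000
        t=q[abs(q[:,2]-z0)<.003]
        r=cv2.minAreaRect((t[:,:2]*1000).astype(np.float32)); 
        print(k,n,len(q),"lev",lev,"mean",t[:,:2].mean(0),"rect mm",np.round(r[0],1),np.round(r[1],1),round(r[2],1),"zmax",q[:,2].max())
E
python3 m.py
```

```text
top bench z 0.0008842293398791945
scene bench z 0.0006125480897782865
wide top 534 lev [(np.int64(31), 63), (np.int64(6), 55), (np.int64(30), 52), (np.int64(5), 48)] mean [0.6338 0.1004] rect mm [633.4 100.4] [53.8 53.4] 44.7 zmax 0.03597715806345092
wide scene 607 lev [(np.int64(30), 67), (np.int64(29), 62), (np.int64(31), 55), (np.int64(28), 41)] mean [0.6332 0.1022] rect mm [633. 103.] [53.9 56.7] 10.4 zmax 0.036557185077347176
narrow top 428 lev [(np.int64(6), 65), (np.int64(5), 62), (np.int64(30), 36), (np.int64(31), 29)] mean [ 0.4586 -0.3088] rect mm [ 457.8 -307.1] [133.8 136.5] 29.0 zmax 0.03679325138856271
narrow scene 416 lev [(np.int64(31), 33), (np.int64(30), 31), (np.int64(32), 31), (np.int64(5), 30)] mean [ 0.4594 -0.3031] rect mm [ 459.6 -303. ] [36.  35.6] 7.6 zmax 0.03562890365225746
spindle top 810 lev [(np.int64(6), 62), (np.int64(25), 55), (np.int64(29), 53), (np.int64(5), 52)] mean [0.6006 0.281 ] rect mm [601.3 283.5] [134.5 130.1] 66.6 zmax 0.03826652324354285
spindle scene 675 lev [(np.int64(24), 49), (np.int64(30), 47), (np.int64(27), 40), (np.int64(23), 38)
[... 2048 characters left out ...]
 (np.int64(45), 154), (np.int64(42), 150)] mean [0.3052 0.4267] rect mm [305.  427.3] [71.2 68.8] 89.9 zmax 0.05147066864124694
puck scene 892 lev [(np.int64(44), 91), (np.int64(42), 87), (np.int64(43), 85), (np.int64(45), 63)] mean [0.3051 0.4284] rect mm [305.7 427.8] [69.7 73. ] 26.2 zmax 0.051627940256262495
bar top 1469 lev [(np.int64(27), 177), (np.int64(26), 157), (np.int64(28), 146), (np.int64(25), 134)] mean [ 0.7954 -0.1313] rect mm [ 795.2 -131.6] [ 31.6 149. ] 1.2 zmax 0.03426211520849254
bar scene 1664 lev [(np.int64(26), 294), (np.int64(27), 225), (np.int64(25), 204), (np.int64(28), 199)] mean [ 0.7948 -0.1316] rect mm [ 794.7 -129.7] [ 30.9 150.3] 1.0 zmax 0.033019000928862674
```

```bash
cat > m2.py <<'E'
from h import *
np.set_printoptions(precision=4,suppress=True)
T=load("top");S=load("scene")
def proj(s,m,z):
    v,u=np.nonzero(m); return np.array([ray(s,a,b,z)[:2] for a,b in zip(u,v)])*1000
for k,c,z,th,R in(("nest",(.6125,-.0755),.008,200,.07),("cradle",(.6154,-.302),.010,200,.07),("insert",(.451,.286),.03,110,.055),("spindle",(.605,.2825),.02,95,.075),("wide",(.6333,.101),.03,110,.042),("narrow",(.4595,-.303),.03,110,.032),("thick",(.4645,-.0825),.015,200,.045),("thin",(.442,.079),.015,200,.045)):
    for n,s in(("top",T),("scene",S)):
        g=s["pixels"].min(2); P=pts(s)
        m=(g>th)&(np.hypot(P[...,0]-c[0],P[...,1]-c[1])<R)&(s["depth"]>0)
        if k in("wide","narrow","insert"): m&=abs(P[...,2]-.03)<.006
        if k=="spindle": m&=P[...,2]>.008
        m=cv2.morphologyEx(m.astype(np.uint8),cv2.MORPH_OPEN,np.ones((2,2)))
        q=proj(s,m,z).astype(np.float32); r=cv2.minAreaRect(q)
        w=q-q.mean(0);a=np.linalg.svd(w,full_matrices=False)[2][0]
        print(k,n,len(q),np.round(r[0],1),np.round(r[1],1),round(r[2],1),"mean",q.mean(0),"pca",round(np.degrees(np.arctan2(a[1],a[0]))%180,1))
p=T["pixels"][:,:,::-1]
a=cv2.resize(p[165:245,340:520],(720,320),interpolation=3);b=cv2.resize(p[170:315,165:245],(0,0),fx=4,fy=4)[:280]
b=np.hstack([cv2.resize(p[175:240,170:235],(280,280),interpolation=3),cv2.resize(p[255:320,170:235],(280,280),interpolation=3),np.zeros((280,160,3),np.uint8)])
cv2.imwrite("pics/c1.png",np.vstack([a,b]))
E
python3 m2.py
```

```text
nest top 1550 [610.7 -78.2] [108.7  75.7] 21.3 mean [609.0123 -79.6359] pca 19.5
nest scene 1594 [615.6 -74.8] [108.3  76.1] 21.1 mean [614.8974 -75.7969] pca 19.1
cradle top 951 [ 612.9 -305.1] [64.3 98.7] 68.8 mean [ 613.5127 -303.485 ] pca 153.6
cradle scene 1266 [ 619.4 -302.5] [64.7 97.7] 68.8 mean [ 618.4363 -301.207 ] pca 162.0
insert top 512 [449.4 283.4] [44.6 76.1] 60.9 mean [449.3197 283.3734] pca 150.2
insert scene 378 [455.1 286. ] [44.6 80.4] 60.8 mean [455.251  286.4834] pca 151.3
spindle top 598 [608.5 283.2] [ 31.3 110.5] 78.5 mean [608.349  282.6641] pca 168.9
spindle scene 600 [614.  285.8] [ 39.5 118.1] 71.5 mean [614.0942 284.6692] pca 167.3
wide top 351 [631.3  98.4] [52.8 55.2] 89.9 mean [631.3866  98.4891] pca 169.0
wide scene 345 [636.5 101.8] [54.6 54.5] 52.6 mean [636.42   101.4342] pca 135.8
narrow top 198 [ 457.8 -305.4] [36.4 34.1] 89.8 mean [ 458.2193 -306.4995] pca 92.5
narrow scene 226 [ 463.2 -302.1] [35.7 37.8] 61.1 mean [ 463.1577 -302.5016] pca 175.4
thick top 666 [461.7 -85. ] [67.2 65. ] 89.8 mean [464.3396 -82.183 ] pca 143.0
thick scene 532 [467.7 -80.9] [65.  67.4] 52.6 mean [474.5648 -80.1789] pca 128.4
thin top 815 [440.   76.8] [65.1 64.8] 89.8 mean [440.5409  77.3322] pca 149.7
thin scene 595 [444.9  79.6] [64.3 66.3] 52.8 mean [448.0433  79.4366] pca 0.4
```

View pics/c1.png

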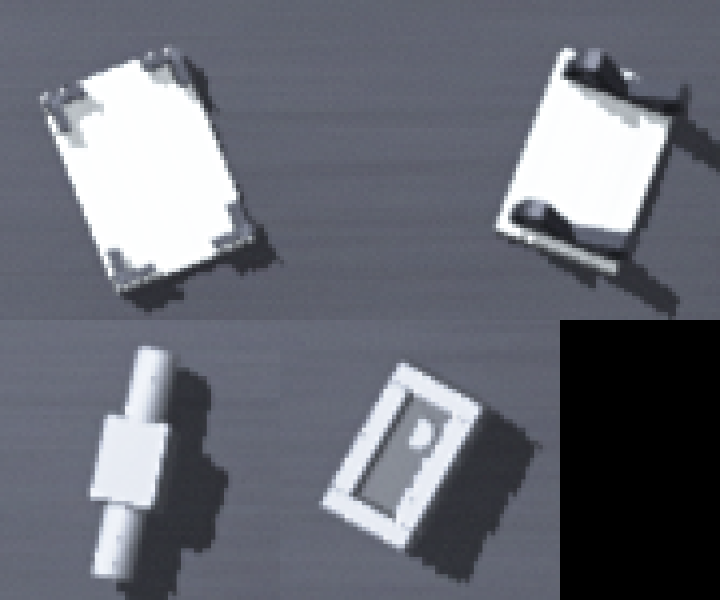

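The crop shows the nest (long side ~21°), the cradle (plates at its upper-right and lower-left ends, x axis ~159°), the spindle near-vertical in the image and the insert ~151°. My 2x2 opening shifts masks by half a pixel to a pixel; I'll fix that.

```bash
sed -i 's/m=cv2.morphologyEx.*/m=cv2.medianBlur(m.astype(np.uint8),3)/' m2.py; sed -i '/^p=T/,$d' m2.py; python3 m2.py
python3 - <<'E'
from h import *
from scipy.spatial.transform import Rotation as R
o=ctrl.get_obs();print(np.round(R.from_rotvec(o["ee_rot"]).as_matrix(),3),ctrl.tip_extent)
E
```

```text
nest top 1555 [612.8 -76.2] [108.7  75.7] 21.3 mean [610.9966 -77.5471] pca 19.5
nest scene 1602 [612.7 -75.1] [108.4  76.2] 21.0 mean [611.9722 -75.9843] pca 18.8
cradle top 960 [ 615.  -303.1] [64.4 98.7] 68.8 mean [ 615.7398 -301.3383] pca 165.5
cradle scene 1278 [ 616.7 -303. ] [64.7 97.9] 68.8 mean [ 615.7634 -301.4755] pca 161.8
insert top 521 [451.3 285.4] [44.6 76.2] 60.6 mean [451.3352 285.4388] pca 150.5
insert scene 391 [451.7 286.1] [44.7 80.6] 60.8 mean [452.0784 286.2315] pca 151.1
spindle top 601 [610.6 285.2] [ 31.3 110.5] 78.5 mean [610.5097 284.6732] pca 168.9
spindle scene 609 [610.8 285.8] [ 39.6 118.3] 71.5 mean [610.9434 284.5041] pca 167.2
wide top 354 [633.4 100.4] [53.4 53.2] 44.7 mean [633.4108 100.6189] pca 175.8
wide scene 355 [633.5 101.6] [54.6 54.6] 52.6 mean [633.5872 101.3121] pca 138.8
narrow top 209 [ 459.8 -303.4] [36.4 34.1] 89.8 mean [ 460.0807 -304.0894] pca 96.4
narrow scene 238 [ 460.4 -302.9] [37.  37.2] 52.5 mean [ 460.5574 -303.1169] pca 169.5
thick top 665 [465.3 -82.4] [64.4 66.3] 44.7 mean [466.4377 -79.9989] pca 143.2
thick scene 535 [464.5 -81.2] [65.  67.5] 52.6 mean [471.3828 -80.4729] pca 130.3
thin top 819 [442.   78.9] [65.1 64.8] 89.8 mean [442.608  79.329] pca 149.1
thin scene 595 [441.5  79.4] [64.4 66.4] 52.8 mean [444.8209  79.2509] pca 0.2
[[-0.948  0.318 -0.001]
 [ 0.318  0.948 -0.002]
 [ 0.    -0.002 -1.   ]] 0.022
```

```bash
cat > go.py <<'E'
# usage: go.py x y z yaw(deg of tool y): tool-frame shift (cm, after the turn) and turn about tool z
import sys; from h import *
from scipy.spatial.transform import Rotation as R
o=ctrl.get_obs();M=R.from_rotvec(o["ee_rot"]).as_matrix()
t=np.array(sys.argv[1:4],float);yaw=float(sys.argv[4])
y0=np.degrees(np.arctan2(M[1,1],M[0,1]));rz=-((yaw-y0+180)%360-180)
N=M@R.from_euler('z',rz,degrees=True).as_matrix();d=N.T@(t-o["tool_pos"])*100
print("t",round(o["time"],2),"pos",np.round(o["tool_pos"],4),"yaw",round(y0,2),"j6",round(o["joint_pos"][5],2),"tilt",np.round(M[:2,2],4),"F",np.round(o["wrist_force"],1),"w",round(o["grip_width"],4),"gf",round(o["grip_force"],1))
print("dp_cm",np.round(d,2),"rz",round(rz,1))
E
python3 go.py .6335 .101 .13 71.5
for i in 1 2 3; do python3 -m inch '{"dp":[[-2.37,-1.37,0.5],[-2.37,-1.37,0.5],[-2.37,-1.37,0.5],[-2.37,-1.37,0.5],[-2.37,-1.37,0.5],[-2.37,-1.37,0.5],[-2.37,-1.37,0.5],[-2.37,-1.37,0.5]],"rot":[[0,0,0],[0,0,0],[0,0,0],[0,0,0],[0,0,0],[0,0,0],[0,0,0],[0,0,0]],"fingers":[-1,-1,-1,-1,-1,-1,-1,-1]}'; done
python3 -m inch '{"dp":[[0,0,0],[0,0,0]],"rot":[[0,0,0],[0,0,0]],"fingers":[-1,-1]}'
python3 go.py .6335 .101 .03 71.5
```

```text
t 0.1 pos [0.1985 0.592  0.2524] yaw 71.45 j6 -0.18 tilt [-0.001  -0.0018] F [0.2 1.  0.4] w 0.0854 gf 0.0
dp_cm [-56.83 -32.73  12.29] rz -0.1
time: 0.77
tool_pos: [0.3441, 0.427, 0.2127]
ee_rot: [-0.506, -3.1, 0.001]
wrist_force: [0.7, -0.0, -1.0]
grip_width: 0.0856
grip_force: 0.0
time: 1.43
tool_pos: [0.4891, 0.2628, 0.1727]
ee_rot: [-0.506, -3.1, 0.001]
wrist_force: [-0.3, 0.2, 0.4]
grip_width: 0.0851
grip_force: 0.0
time: 2.1
tool_pos: [0.6339, 0.0987, 0.1325]
ee_rot: [-0.506, -3.099, 0.0]
wrist_force: [1.1, 0.7, -0.2]
grip_width: 0.0853
grip_force: 0.0
time: 2.27
tool_pos: [0.6338, 0.0984, 0.1324]
ee_rot: [-0.51, -3.099, 0.0]
wrist_force: [-0.5, -0.2, 0.0]
grip_width: 0.0849
grip_force: 0.0
t 2.27 pos [0.6338 0.0984 0.1324] yaw 71.29 j6 -1.26 tilt [-0.0012  0.0002] F [-0.5 -0.2  0. ] w 0.0849 gf 0.0
dp_cm [ 0.1   0.24 10.24] rz -0.2
```

```bash
python3 -m inch '{"dp":[[0.1,0.24,1.5],[0,0,2],[0,0,2],[0,0,1.5],[0,0,0]],"rot":[[0,0,0],[0,0,0],[0,0,0],[0,0,0],[0,0,0]],"fingers":[-1,-1,-1,-1,-1]}'
python3 - <<'E'
from h import *
s=snap("scene");p=s["pixels"][215:335,280:440,::-1]
cv2.imwrite("pics/g1.png",cv2.resize(p,(640,480),interpolation=3))
P=pts(s);m=(abs(P[...,0]-.6335)<.09)&(abs(P[...,1]-.101)<.09)&(P[...,2]>.045)
o=ctrl.get_obs();print(o["tool_pos"],ctrl.tip_extent)
E
python3 go.py .6335 .101 .028 71.3
```

```text
time: 2.68
tool_pos: [0.6295, 0.1037, 0.0601]
ee_rot: [-0.503, -3.093, 0.002]
wrist_force: [-0.7, 0.2, -0.2]
grip_width: 0.0856
grip_force: 0.0
[0.63075929 0.10356122 0.06167626] 0.022
t 2.73 pos [0.6308 0.1036 0.0617] yaw 71.52 j6 -1.26 tilt [-0.0054  0.0003] F [-0.1  0.2  0.2] w 0.0853 gf 0.0
dp_cm [-0.36 -0.15  3.37] rz 0.2
```

View pics/g1.png

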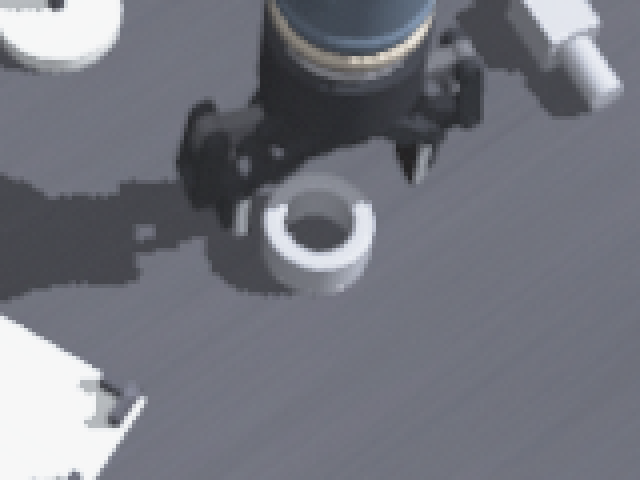

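The jaws are around the ring (crop px ~240,215 and 415,165, ring at 320,225). I'm going down.

```bash
python3 -m inch '{"dp":[[0,0,0],[0,0,0.8],[0,0,0.8],[0,0,0.8],[0,0,0.7],[0,0,0],[0,0,0]],"rot":[[0,0,0],[0,0,0],[0,0,0],[0,0,0],[0,0,0],[0,0,0],[0,0,0]],"fingers":[-1,-1,-1,-1,-1,-1,-1]}'
python3 go.py .6335 .101 .028 71.3
```

```text
time: 3.32
tool_pos: [0.6327, 0.1023, 0.0315]
ee_rot: [-0.506, -3.099, 0.0]
wrist_force: [-0.4, 0.4, -0.1]
grip_width: 0.0855
grip_force: 0.0
t 3.32 pos [0.6327 0.1023 0.0315] yaw 71.44 j6 -1.26 tilt [-0.0016 -0.    ] F [-0.4  0.4 -0.1] w 0.0855 gf 0.0
dp_cm [-0.12 -0.1   0.35] rz 0.1
```

```bash
python3 -m inch '{"dp":[[-0.1,-0.1,0.25],[0,0,0],[0,0,0],[0,0,0],[0,0,0],[0,0,0],[0,0,0],[0,0,0]],"rot":[[0,0,0],[0,0,0],[0,0,0],[0,0,0],[0,0,0],[0,0,0],[0,0,0],[0,0,0]],"fingers":[-1,-0.3,0,0.2,0.4,0.6,1,1]}'
python3 -m inch '{"dp":[[0,0,0],[0,0,0],[0,0,0],[0,0,0]],"rot":[[0,0,0],[0,0,0],[0,0,0],[0,0,0]],"fingers":[1,1,1,1]}'
python3 go.py .465 -.0818 .13 71.5
```

```text
time: 3.98
tool_pos: [0.6341, 0.1009, 0.0308]
ee_rot: [0.506, 3.1, -0.001]
wrist_force: [-1.6, -1.6, 6.1]
grip_width: 0.0546
grip_force: 62.8
time: 4.32
tool_pos: [0.6342, 0.1009, 0.0307]
ee_rot: [0.506, 3.1, -0.001]
wrist_force: [-2.0, -1.3, 5.8]
grip_width: 0.0546
grip_force: 62.8
t 4.32 pos [0.6342 0.1009 0.0307] yaw 71.46 j6 -1.26 tilt [ 0.0008 -0.0005] F [-2.  -1.3  5.8] w 0.0546 gf 62.8
dp_cm [ 10.24 -22.69  -9.93] rz -0.0
```

```bash
python3 -m inch '{"dp":[[0,0,-0.5],[0,0,-1],[0,0,-1.8],[0,0,-2],[0,0,-2],[0,0,-1.6],[0,0,-1],[0,0,0]],"rot":[[0,0,0],[0,0,0],[0,0,0],[0,0,0],[0,0,0],[0,0,0],[0,0,0],[0,0,0]],"fingers":[1,1,1,1,1,1,1,1]}'
python3 -m inch '{"dp":[[0.5,-1.2,0],[1,-2.2,0],[1.2,-2.7,0],[1.2,-2.7,0],[1.2,-2.7,0],[1.2,-2.7,0],[1.2,-2.7,0],[1.2,-2.7,0]],"rot":[[0,0,0],[0,0,0],[0,0,0],[0,0,0],[0,0,0],[0,0,0],[0,0,0],[0,0,0]],"fingers":[1,1,1,1,1,1,1,1]}'
python3 -m inch '{"dp":[[0.9,-1.9,0],[0.6,-1.2,0],[0,0,0],[0,0,0],[0,0,0]],"rot":[[0,0,0],[0,0,0],[0,0,0],[0,0,0],[0,0,0]],"fingers":[1,1,1,1,1]}'
python3 go.py .465 -.0818 .0457 71.5
python3 - <<'E'
from h import *
s=snap("scene");cv2.imwrite("pics/g2.png",cv2.resize(s["pixels"][180:330,140:340,::-1],(800,600),interpolation=3))
E
```

```text
time: 4.98
tool_pos: [0.6353, 0.1013, 0.1314]
ee_rot: [0.506, 3.096, 0.001]
wrist_force: [0.7, -0.5, -2.9]
grip_width: 0.0547
grip_force: 64.1
time: 5.65
tool_pos: [0.4874, -0.0575, 0.1281]
ee_rot: [-0.506, -3.099, -0.001]
wrist_force: [0.7, -0.6, -3.0]
grip_width: 0.0545
grip_force: 64.1
time: 6.07
tool_pos: [0.4655, -0.0814, 0.1285]
ee_rot: [0.507, 3.1, 0.0]
wrist_force: [-0.0, -0.9, -3.6]
grip_width: 0.0542
grip_force: 64.2
t 6.07 pos [ 0.4655 -0.0814  0.1285] yaw 71.44 j6 -1.66 tilt [0.0003 0.0002] F [-0.  -0.9 -3.6] w 0.0542 gf 64.2
dp_cm [ 0.04 -0.05  8.28] rz -0.1
```

View pics/g2.png

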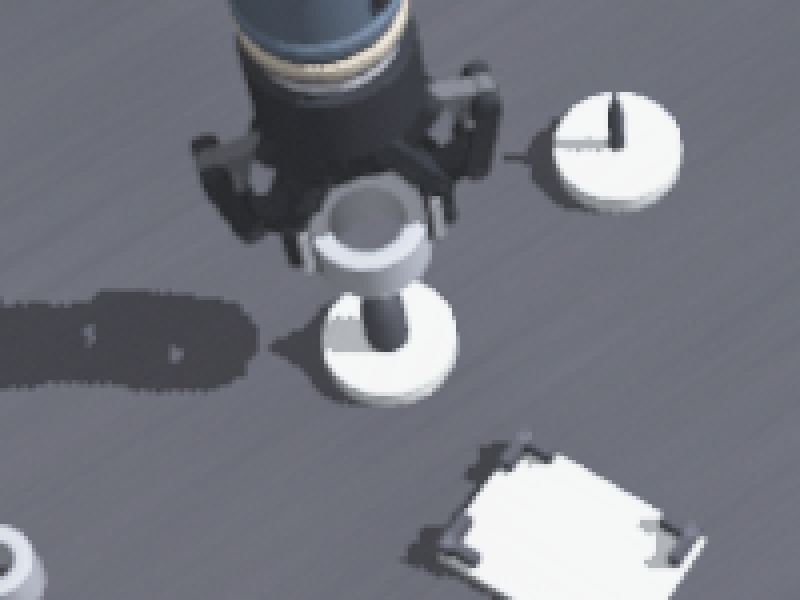

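Ring is held by the pads, its rim centred about crop (371,222) → full (232.7,235.5); the post base is at about (387,340).

```bash
python3 - <<'E'
from h import *
s=load("scene");P=pts(s);np.set_printoptions(precision=4,suppress=True)
g=s["pixels"].min(2)
m=(abs(P[...,2]-.128)<.006)&(np.hypot(P[...,0]-.465,P[...,1]+.082)<.045)&(g>105)
q=P[m];(c,r)=cv2.minEnclosingCircle((q[:,:2]*1000).astype(np.float32));print(len(q),np.array(c),r,q[:,2].mean(),q[:,:2].min(0),q[:,:2].max(0),ray(s,232.7,233,.128))
v,u=np.nonzero(m);print(u.min(),u.max(),v.min(),v.max())
E
```

```text
360 [471.8274 -82.4158] 34.23197555541992 0.12732935294604092 [ 0.441  -0.1154] [ 0.4947 -0.0518] [ 0.4637 -0.0769  0.128 ]
215 251 223 249
```

```bash
python3 -m inch '{"dp":[[0,0,0.6],[0,0,1],[0,0,1.2],[0,0,1.2],[0,0,1.2],[0,0,1.2],[0,0,0.8],[0,0,0.4]],"rot":[[0,0,0],[0,0,0],[0,0,0],[0,0,0],[0,0,0],[0,0,0],[0,0,0],[0,0,0]],"fingers":[1,1,1,1,1,1,1,1]}'
python3 -m inch '{"dp":[[0,0,0.2],[0,0,0.15],[0,0,0.1],[0,0,0.1],[0,0,0.1],[0,0,0]],"rot":[[0,0,0],[0,0,0],[0,0,0],[0,0,0],[0,0,0],[0,0,0]],"fingers":[1,1,1,1,1,1]}'
python3 go.py .465 -.0818 .0457 71.5
```

```text
time: 6.78
tool_pos: [0.4649, -0.081, 0.0515]
ee_rot: [-0.505, -3.099, -0.001]
wrist_force: [0.1, 0.4, -2.0]
grip_width: 0.0546
grip_force: 64.1
time: 7.28
tool_pos: [0.4651, -0.0817, 0.0465]
ee_rot: [0.506, 3.1, -0.0]
wrist_force: [-0.3, 0.6, -3.6]
grip_width: 0.0545
grip_force: 64.1
t 7.28 pos [ 0.4651 -0.0817  0.0465] yaw 71.45 j6 -1.66 tilt [ 0.0005 -0.0002] F [-0.3  0.6 -3.6] w 0.0545 gf 64.1
dp_cm [ 0.01 -0.01  0.08] rz -0.1
```

```bash
python3 -m inch '{"dp":[[0,0,0.05],[0,0,0.05],[0,0,0]],"rot":[[0,0,0],[0,0,0],[0,0,0]],"fingers":[1,1,1]}'
python3 -m inch '{"dp":[[0,0,0.04],[0,0,0.03],[0,0,0]],"rot":[[0,0,0],[0,0,0],[0,0,0]],"fingers":[1,1,1]}'
```

```text
time: 7.53
tool_pos: [0.4651, -0.0817, 0.0458]
ee_rot: [0.506, 3.1, -0.0]
wrist_force: [-1.2, 0.7, 1.8]
grip_width: 0.0544
grip_force: 64.6
time: 7.78
tool_pos: [0.4651, -0.0816, 0.0457]
ee_rot: [0.506, 3.1, -0.001]
wrist_force: [-1.7, -0.2, 9.8]
grip_width: 0.0544
grip_force: 65.4
```

Home on the disc. I'll release it, raise and head for the narrow ring.

```bash
python3 -m inch '{"dp":[[0,0,-0.1],[0,0,0],[0,0,0],[0,0,0],[0,0,-0.5],[0,0,-1],[0,0,-2],[0,0,-2.5]],"rot":[[0,0,0],[0,0,0],[0,0,0],[0,0,0],[0,0,0],[0,0,0],[0,0,0],[0,0,0]],"fingers":[0,-0.6,-1,-1,-1,-1,-1,-1]}'
python3 -m inch '{"dp":[[0,0,-2],[0,0,-1],[0,0,0]],"rot":[[0,0,0],[0,0,0],[0,0,0]],"fingers":[-1,-1,-1]}'
python3 go.py .46 -.3032 .13 71.5
python3 - <<'E'
from h import *
s=snap("scene");P=pts(s);np.set_printoptions(precision=4,suppress=True)
m=(abs(P[...,2]-.045)<.004)&(np.hypot(P[...,0]-.465,P[...,1]+.082)<.045)&(s["pixels"].min(2)>105)
q=P[m];r=cv2.minAreaRect((q[:,:2]*1000).astype(np.float32));print(len(q),r,np.median(q[:,2]))
E
```

```text
time: 8.45
tool_pos: [0.464, -0.0813, 0.1058]
ee_rot: [-0.506, -3.097, -0.001]
wrist_force: [1.0, 0.1, 0.5]
grip_width: 0.0855
grip_force: 0.0
time: 8.7
tool_pos: [0.4664, -0.0821, 0.1385]
ee_rot: [0.505, 3.095, -0.002]
wrist_force: [0.6, 0.3, -0.3]
grip_width: 0.0856
grip_force: 0.0
t 8.7 pos [ 0.4664 -0.0821  0.1385] yaw 71.46 j6 -1.66 tilt [ 0.0056 -0.0024] F [ 0.6  0.3 -0.3] w 0.0856 gf 0.0
dp_cm [ -6.4  -21.17   0.9 ] rz -0.0
331 ((464.19866943359375, -79.92910766601562), (54.59462356567383, 55.61760711669922), 29.855897903442383) 0.044972421454342326
```

```bash
python3 -m inch '{"dp":[[-0.5,-1.6,0],[-0.8,-2.65,0],[-0.8,-2.65,0],[-0.8,-2.65,0],[-0.8,-2.65,0],[-0.8,-2.65,0],[-0.8,-2.65,0],[-0.8,-2.65,0]],"rot":[[0,0,0],[0,0,0],[0,0,0],[0,0,0],[0,0,0],[0,0,0],[0,0,0],[0,0,0]],"fingers":[-1,-1,-1,-1,-1,-1,-1,-1]}'
python3 -m inch '{"dp":[[-0.3,-1,1.5],[0,0,2],[0,0,2],[0,0,1.5],[0,0,0.5],[0,0,0],[0,0,0],[0,0,0]],"rot":[[0,0,0],[0,0,0],[0,0,0],[0,0,0],[0,0,0],[0,0,0],[0,0,0],[0,0,0]],"fingers":[-1,-1,-1,-1,-1,-1,-1,-1]}'
python3 go.py .46 -.3032 .036 71.5
```

```text
time: 9.42
tool_pos: [0.4578, -0.2929, 0.1346]
ee_rot: [-0.506, -3.098, -0.002]
wrist_force: [-0.5, -0.0, -0.2]
grip_width: 0.0857
grip_force: 0.0
time: 10.08
tool_pos: [0.4587, -0.3027, 0.0612]
ee_rot: [0.506, 3.1, -0.001]
wrist_force: [-0.5, -0.1, 1.0]
grip_width: 0.0853
grip_force: 0.0
t 10.08 pos [ 0.4587 -0.3027  0.0612] yaw 71.46 j6 -2.03 tilt [ 0.0008 -0.0008] F [-0.5 -0.1  1. ] w 0.0853 gf 0.0
dp_cm [-0.13 -0.01  2.52] rz -0.0
```

```bash
python3 -m inch '{"dp":[[-0.13,0,0.8],[0,0,0.8],[0,0,0.6],[0,0,0.3],[0,0,0],[0,0,0]],"rot":[[0,0,0],[0,0,0],[0,0,0],[0,0,0],[0,0,0],[0,0,0]],"fingers":[-1,-1,-1,-1,-0.5,0]}'
python3 -m inch '{"dp":[[0,0,0],[0,0,0],[0,0,0],[0,0,0],[0,0,0],[0,0,0],[0,0,0],[0,0,0]],"rot":[[0,0,0],[0,0,0],[0,0,0],[0,0,0],[0,0,0],[0,0,0],[0,0,0],[0,0,0]],"fingers":[0.2,0.4,0.6,1,1,1,1,1]}'
python3 go.py .442 .0791 .13 71.5
```

```text
time: 10.58
tool_pos: [0.4594, -0.3027, 0.0352]
ee_rot: [-0.506, -3.1, -0.001]
wrist_force: [0.2, -0.1, 0.4]
grip_width: 0.0636
grip_force: 0.0
time: 11.25
tool_pos: [0.4598, -0.3033, 0.0363]
ee_rot: [0.506, 3.1, -0.001]
wrist_force: [-1.1, -0.3, 5.1]
grip_width: 0.0351
grip_force: 60.0
t 11.25 pos [ 0.4598 -0.3033  0.0363] yaw 71.46 j6 -2.03 tilt [ 0.0007 -0.001 ] F [-1.1 -0.3  5.1] w 0.0351 gf 60.0
dp_cm [13.81 35.69 -9.41] rz -0.0
```

```bash
python3 -m inch '{"dp":[[0,0,-0.5],[0,0,-1],[0,0,-1.8],[0,0,-2],[0,0,-2],[0,0,-1.6],[0,0,-1],[0,0,0]],"rot":[[0,0,0],[0,0,0],[0,0,0],[0,0,0],[0,0,0],[0,0,0],[0,0,0],[0,0,0]],"fingers":[1,1,1,1,1,1,1,1]}'
python3 -m inch '{"dp":[[0.4,1,0],[0.9,2.2,0],[1.1,2.8,0],[1.1,2.8,0],[1.1,2.8,0],[1.1,2.8,0],[1.1,2.8,0],[1.1,2.8,0]],"rot":[[0,0,0],[0,0,0],[0,0,0],[0,0,0],[0,0,0],[0,0,0],[0,0,0],[0,0,0]],"fingers":[1,1,1,1,1,1,1,1]}'
python3 -m inch '{"dp":[[1.1,2.8,0],[1.1,2.8,0],[1.1,2.8,0],[1.1,2.8,0],[0.8,2.2,0],[0.6,1.6,0],[0.4,1,0],[0,0,0]],"rot":[[0,0,0],[0,0,0],[0,0,0],[0,0,0],[0,0,0],[0,0,0],[0,0,0],[0,0,0]],"fingers":[1,1,1,1,1,1,1,1]}'
python3 -m inch '{"dp":[[0,0,0],[0,0,0]],"rot":[[0,0,0],[0,0,0]],"fingers":[1,1]}'
python3 go.py .442 .0791 .0513 71.5
python3 - <<'E'
from h import *
s=snap("scene");cv2.imwrite("pics/g3.png",cv2.resize(s["pixels"][120:270,200:400,::-1],(800,600),interpolation=3))
E
```

```text
time: 11.92
tool_pos: [0.4606, -0.3037, 0.137]
ee_rot: [0.506, 3.097, -0.004]
wrist_force: [-0.1, 0.3, -1.6]
grip_width: 0.0354
grip_force: 60.2
time: 12.58
tool_pos: [0.4466, -0.0857, 0.1335]
ee_rot: [-0.506, -3.097, -0.002]
wrist_force: [0.8, -0.4, -2.0]
grip_width: 0.035
grip_force: 60.2
time: 13.25
tool_pos: [0.4387, 0.0853, 0.1338]
ee_rot: [-0.501, -3.098, -0.0]
wrist_force: [0.5, 0.0, -2.1]
grip_width: 0.0352
grip_force: 60.2
time: 13.42
tool_pos: [0.4403, 0.0827, 0.1343]
ee_rot: [-0.507, -3.1, 0.001]
wrist_force: [-0.4, 0.2, -2.2]
grip_width: 0.0349
grip_force: 60.2
t 13.42 pos [0.4403 0.0827 0.1343] yaw 71.42 j6 -1.31 tilt [-0.0007 -0.0002] F [-0.4  0.2 -2.2] w 0.0349 gf 60.2
dp_cm [-0.28 -0.28  8.3 ] rz -0.1
```

View pics/g3.png

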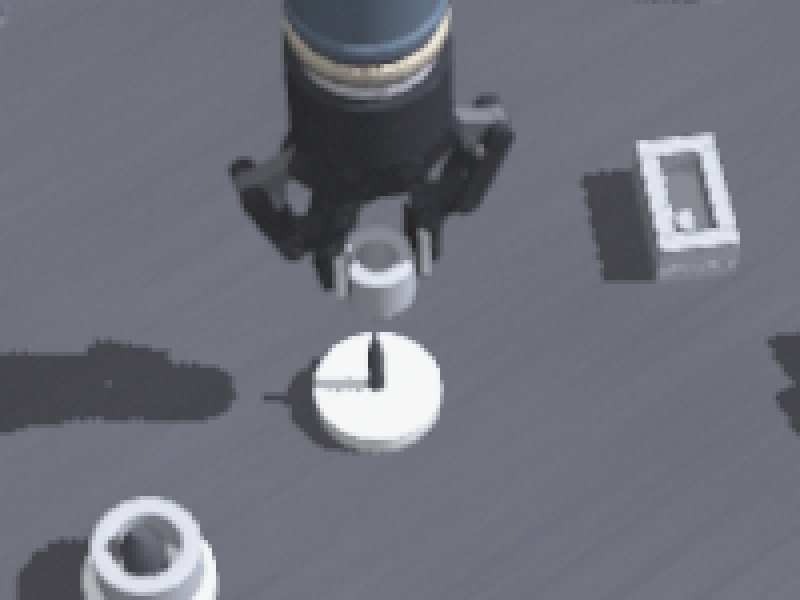

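The narrow ring is upright in the pads (rim centre crop (380,258) → full (295,184.5)); the post tip is at crop (375,335) → (293.8,203.8); the wide ring sits around its post.

```bash
python3 -c "
from h import *
s=load('scene');print(ray(s,295,184.5,.128),ray(s,293.8,203.8,.06))"
```

```text
[0.4443014  0.08361088 0.128     ] [0.4416775  0.08036372 0.06      ]
```

```bash
python3 -m inch '{"dp":[[-0.06,-0.34,0.6],[0,0,1],[0,0,1.2],[0,0,1.2],[0,0,1.2],[0,0,1.2],[0,0,0.8],[0,0,0.4]],"rot":[[0,0,0],[0,0,0],[0,0,0],[0,0,0],[0,0,0],[0,0,0],[0,0,0],[0,0,0]],"fingers":[1,1,1,1,1,1,1,1]}'
python3 -m inch '{"dp":[[0,0,0.2],[0,0,0.15],[0,0,0.1],[0,0,0.1],[0,0,0],[0,0,0]],"rot":[[0,0,0],[0,0,0],[0,0,0],[0,0,0],[0,0,0],[0,0,0]],"fingers":[1,1,1,1,1,1]}'
python3 go.py .442 .0791 .0513 71.5
```

```text
time: 14.13
tool_pos: [0.4396, 0.079, 0.0574]
ee_rot: [-0.509, -3.098, 0.0]
wrist_force: [-0.0, 0.1, -2.0]
grip_width: 0.0352
grip_force: 60.2
time: 14.63
tool_pos: [0.4401, 0.0799, 0.0534]
ee_rot: [0.506, 3.1, 0.0]
wrist_force: [-0.9, 0.7, -2.2]
grip_width: 0.0352
grip_force: 60.2
t 14.63 pos [0.4401 0.0799 0.0534] yaw 71.46 j6 -1.32 tilt [ 0.0008 -0.0001] F [-0.9  0.7 -2.2] w 0.0352 gf 60.2
dp_cm [-0.2  -0.02  0.21] rz -0.0
```

```bash
python3 -m inch '{"dp":[[0,0,0.08],[0,0,0.06],[0,0,0.04],[0,0,0]],"rot":[[0,0,0],[0,0,0],[0,0,0],[0,0,0]],"fingers":[1,1,1,1]}'
python3 -m inch '{"dp":[[0,0,0.04],[0,0,0.03],[0,0,0]],"rot":[[0,0,0],[0,0,0],[0,0,0]],"fingers":[1,1,1]}'
```

```text
time: 14.97
tool_pos: [0.44, 0.0799, 0.0514]
ee_rot: [0.506, 3.1, 0.0]
wrist_force: [0.1, -0.3, -0.8]
grip_width: 0.0349
grip_force: 60.3
time: 15.22
tool_pos: [0.44, 0.0799, 0.0513]
ee_rot: [0.506, 3.1, 0.0]
wrist_force: [-0.3, 0.3, 7.2]
grip_width: 0.0353
grip_force: 61.1
```

```bash
python3 -m inch '{"dp":[[0,0,-0.1],[0,0,0],[0,0,0],[0,0,0],[0,0,-0.5],[0,0,-1],[0,0,-2],[0,0,-2.5]],"rot":[[0,0,0],[0,0,0],[0,0,0],[0,0,0],[0,0,0],[0,0,0],[0,0,0],[0,0,0]],"fingers":[0,-0.6,-1,-1,-1,-1,-1,-1]}'
python3 -m inch '{"dp":[[0,0,-2],[0,0,-1],[0,0,0],[0,0,0]],"rot":[[0,0,0],[0,0,0],[0,0,-3.5],[0,0,-3.5]],"fingers":[-1,-1,-1,-1]}'
python3 go.py .6106 .2854 .13 78.5
python3 - <<'E'
from h import *
s=snap("scene");P=pts(s)
m=(abs(P[...,2]-.045)<.004)&(np.hypot(P[...,0]-.442,P[...,1]-.079)<.04)&(s["pixels"].min(2)>105)
q=P[m];r=cv2.minAreaRect((q[:,:2]*1000).astype(np.float32));print(len(q),r,np.median(q[:,2]))
E
```

```text
time: 15.88
tool_pos: [0.4388, 0.0799, 0.1114]
ee_rot: [-0.506, -3.097, 0.001]
wrist_force: [1.3, 0.5, -0.1]
grip_width: 0.0855
grip_force: 0.0
time: 16.22
tool_pos: [0.4404, 0.0799, 0.1429]
ee_rot: [0.311, 3.124, 0.0]
wrist_force: [-0.8, 0.5, 0.3]
grip_width: 0.0854
grip_force: 0.0
t 16.22 pos [0.4404 0.0799 0.1429] yaw 78.62 j6 -1.44 tilt [ 0.0025 -0.0002] F [-0.8  0.5  0.3] w 0.0854 gf 0.0
dp_cm [-12.58  23.53   1.33] rz 0.1
156 ((440.515869140625, 81.30430603027344), (33.69691467285156, 40.862998962402344), 53.6343994140625) 0.045114138742650245
```

```bash
python3 -m inch '{"dp":[[-0.7,1.3,0],[-1.3,2.5,0],[-1.4,2.65,0],[-1.4,2.65,0],[-1.4,2.65,0],[-1.4,2.65,0],[-1.4,2.65,0],[-1.4,2.65,0]],"rot":[[0,0,0],[0,0,0],[0,0,0],[0,0,0],[0,0,0],[0,0,0],[0,0,0],[0,0,0]],"fingers":[-1,-1,-1,-1,-1,-1,-1,-1]}'
python3 -m inch '{"dp":[[-1.3,2.2,1],[-0.9,1.6,2],[0,0,2],[0,0,1.5],[0,0,0.5],[0,0,0],[0,0,0],[0,0,0]],"rot":[[0,0,0],[0,0,0],[0,0,0],[0,0,0],[0,0,0],[0,0,0],[0,0,0],[0,0,0]],"fingers":[-1,-1,-1,-1,-1,-1,-1,-1]}'
python3 go.py .6106 .2854 .037 78.5
python3 - <<'E'
from h import *
s=snap("scene");cv2.imwrite("pics/g4.png",cv2.resize(s["pixels"][140:290,340:500,::-1],(640,600),interpolation=3))
E
```

```text
time: 16.93
tool_pos: [0.5815, 0.2532, 0.1414]
ee_rot: [-0.318, -3.124, 0.001]
wrist_force: [-0.1, -1.4, -0.4]
grip_width: 0.0854
grip_force: 0.0
time: 17.6
tool_pos: [0.6112, 0.2848, 0.0728]
ee_rot: [0.317, 3.124, 0.001]
wrist_force: [0.5, -0.1, 0.0]
grip_width: 0.0855
grip_force: 0.0
t 17.6 pos [0.6112 0.2848 0.0728] yaw 78.41 j6 -1.1 tilt [0.0018 0.0005] F [ 0.5 -0.1  0. ] w 0.0855 gf 0.0
dp_cm [0.07 0.04 3.58] rz -0.1
```

View pics/g4.png

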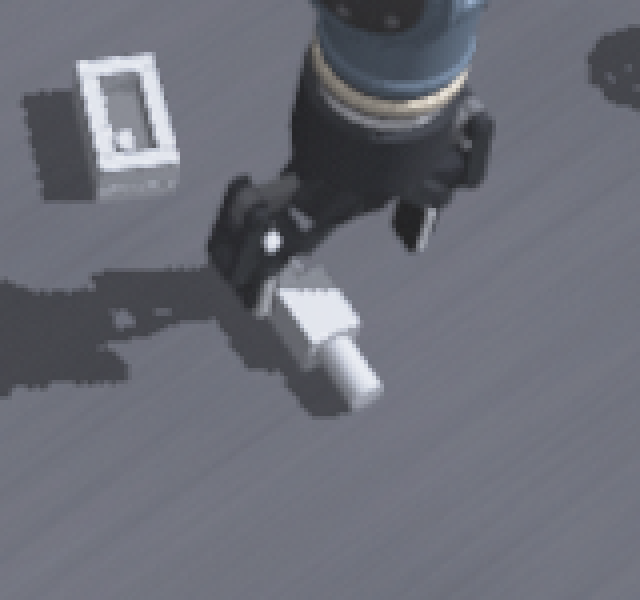

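The jaws stand to either side of the square body (crop (265,295) and (425,230); body top at (315,315)). Descend and grip.

```bash
python3 -m inch '{"dp":[[0.05,0.05,0.8],[0,0,1],[0,0,0.9],[0,0,0.6],[0,0,0.25],[0,0,0],[0,0,0]],"rot":[[0,0,0],[0,0,0],[0,0,0],[0,0,0],[0,0,0],[0,0,0],[0,0,0]],"fingers":[-1,-1,-1,-1,-1,-0.5,0]}'
python3 -m inch '{"dp":[[0,0,0],[0,0,0],[0,0,0],[0,0,0],[0,0,0],[0,0,0],[0,0,0],[0,0,0]],"rot":[[0,0,0],[0,0,0],[0,0,0],[0,0,0],[0,0,0],[0,0,0],[0,0,0],[0,0,0]],"fingers":[0.2,0.4,0.6,1,1,1,1,1]}'
python3 go.py .6106 .2854 .037 78.5
python3 -m inch '{"dp":[[0,0,-0.5],[0,0,-1],[0,0,-1.8],[0,0,-2],[0,0,-2],[0,0,-1.6],[0,0,-1],[0,0,0]],"rot":[[0,0,0],[0,0,0],[0,0,0],[0,0,0],[0,0,0],[0,0,0],[0,0,0],[0,0,0]],"fingers":[1,1,1,1,1,1,1,1]}'
python3 -m inch '{"dp":[[0,0,0],[0,0,0]],"rot":[[0,0,4.8],[0,0,4.8]],"fingers":[1,1]}'
python3 go.py .6158 -.303 .14 68.8
```

```text
time: 18.23
tool_pos: [0.61, 0.2854, 0.0357]
ee_rot: [-0.316, -3.125, 0.0]
wrist_force: [0.6, 0.1, -0.4]
grip_width: 0.0638
grip_force: 0.0
time: 18.9
tool_pos: [0.6106, 0.2854, 0.0369]
ee_rot: [0.316, 3.124, 0.0]
wrist_force: [0.3, -0.7, 4.9]
grip_width: 0.0286
grip_force: 61.6
t 18.9 pos [0.6106 0.2854 0.0369] yaw 78.46 j6 -1.1 tilt [0.0012 0.0001] F [ 0.3 -0.7  4.9] w 0.0286 gf 61.6
dp_cm [-0.01 -0.   -0.01] rz -0.0
time: 19.57
tool_pos: [0.6111, 0.286, 0.1374]
ee_rot: [0.315, 3.122, 0.003]
wrist_force: [0.4, -0.1, -5.4]
grip_width: 0.0284
grip_force: 60.5
time: 19.73
tool_pos: [0.6089, 0.2852, 0.1339]
ee_rot: [-0.582, -3.085, 0.002]
wrist_force: [-0.3, -0.2, -4.8]
grip_width: 0.0286
grip_force: 60.4
t 19.73 pos [0.6089 0.2852 0.1339] yaw 68.62 j6 -0.93 tilt [-0.0026 -0.0006] F [-0.3 -0.2 -4.8] w 0.0286 gf 60.4
dp_cm [-21.91 -54.59  -0.58] rz -0.2
```

```bash
python3 -m inch '{"dp":[[-0.5,-1.2,0],[-0.9,-2.2,0],[-1.1,-2.7,0],[-1.1,-2.7,0],[-1.1,-2.7,0],[-1.1,-2.7,0],[-1.1,-2.7,0],[-1.1,-2.7,0]],"rot":[[0,0,0],[0,0,0],[0,0,0],[0,0,0],[0,0,0],[0,0,0],[0,0,0],[0,0,0]],"fingers":[1,1,1,1,1,1,1,1]}'
python3 -m inch '{"dp":[[-1.1,-2.7,0],[-1.1,-2.7,0],[-1.1,-2.7,0],[-1.1,-2.7,0],[-1.1,-2.7,0],[-1.1,-2.7,0],[-1.1,-2.7,0],[-1.1,-2.7,0]],"rot":[[0,0,0],[0,0,0],[0,0,0],[0,0,0],[0,0,0],[0,0,0],[0,0,0],[0,0,0]],"fingers":[1,1,1,1,1,1,1,1]}'
python3 -m inch '{"dp":[[-1.1,-2.7,0],[-1.1,-2.7,0],[-1,-2.6,0],[-0.8,-2.2,0],[-0.6,-1.5,0],[0,0,0],[0,0,0],[0,0,0]],"rot":[[0,0,0],[0,0,0],[0,0,0],[0,0,0],[0,0,0],[0,0,0],[0,0,0],[0,0,0]],"fingers":[1,1,1,1,1,1,1,1]}'
python3 go.py .6158 -.303 .11 68.8
python3 - <<'E'
from h import *
s=snap("scene");cv2.imwrite("pics/g5.png",cv2.resize(s["pixels"][290:440,100:280,::-1],(720,600),interpolation=3))
E
```

```text
time: 20.4
tool_pos: [0.6127, 0.0718, 0.1339]
ee_rot: [-0.574, -3.086, 0.001]
wrist_force: [0.6, 1.2, -5.3]
grip_width: 0.0285
grip_force: 60.4
time: 21.07
tool_pos: [0.6166, -0.1612, 0.1338]
ee_rot: [-0.574, -3.086, -0.001]
wrist_force: [0.4, -0.1, -4.4]
grip_width: 0.0287
grip_force: 60.5
time: 21.73
tool_pos: [0.6178, -0.284, 0.1342]
ee_rot: [-0.575, -3.086, -0.003]
wrist_force: [0.2, -0.3, -5.3]
grip_width: 0.0283
grip_force: 60.5
t 21.73 pos [ 0.6178 -0.284   0.1342] yaw 68.88 j6 -1.8 tilt [-0.0022  0.0023] F [ 0.2 -0.3 -5.3] w 0.0283 gf 60.5
dp_cm [-0.51 -1.85  2.41] rz 0.1
```

View pics/g5.png

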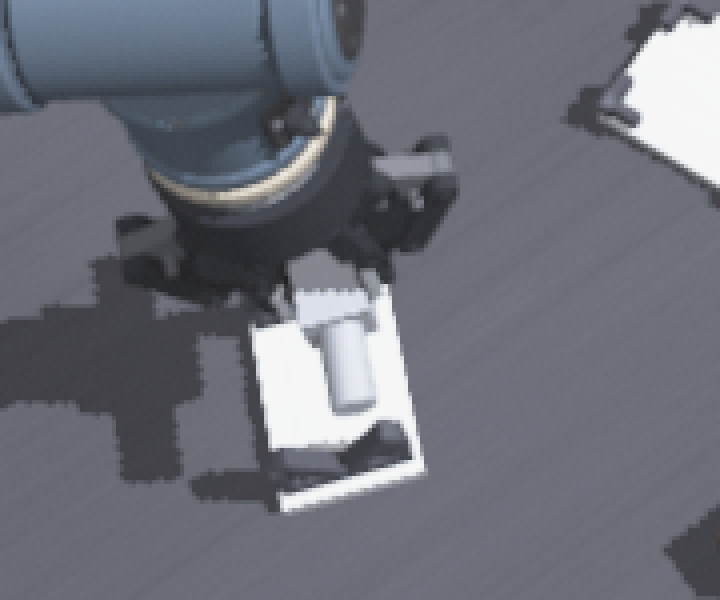

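The spindle sits square in the jaws above the cradle (journal end crop (353,400)); the near plate's V bottom is at about (345,460). Move over the centre and look again.

```bash
python3 -m inch '{"dp":[[-0.25,-0.9,0.5],[-0.26,-0.95,0.9],[0,0,0.9],[0,0,0],[0,0,0],[0,0,0]],"rot":[[0,0,0],[0,0,0],[0,0,0],[0,0,0],[0,0,0],[0,0,0]],"fingers":[1,1,1,1,1,1]}'
python3 go.py .6158 -.303 .0594 68.8
python3 - <<'E'
from h import *
s=snap("scene");cv2.imwrite("pics/g6.png",cv2.resize(s["pixels"][330:430,130:250,::-1],(720,600),interpolation=3))
# expected pixels: spindle far-end axis & notch apexes
K=s["intrinsics"];E=s["extrinsics"]
def px(p):
    c=E[:3,:3].T@(np.array(p)-E[:3,3]);u=K[0,0]*c[0]/-c[2]+K[0,2];v=-K[1,1]*c[1]/-c[2]+K[1,2];return np.round([(u-130)*6,(v-330)*6])
o=ctrl.get_obs();t=o["tool_pos"];a=np.radians(158.8);x=np.array([np.cos(a),np.sin(a),0])
for sg in(1,-1): print("end",sg,px(t+[0,0,-.0219]+sg*.055*x),"notch apex outer",px(np.array([.6158,-.303,.02])+sg*.045*x))
E
```

```text
time: 22.28
tool_pos: [0.6166, -0.3039, 0.1116]
ee_rot: [-0.576, -3.087, -0.001]
wrist_force: [-0.8, -0.2, -4.1]
grip_width: 0.0286
grip_force: 60.4
t 22.28 pos [ 0.6166 -0.3039  0.1116] yaw 68.85 j6 -1.82 tilt [-0.0008  0.0008] F [-0.8 -0.2 -4.1] w 0.0286 gf 60.4
dp_cm [0.1  0.05 5.22] rz 0.1
end 1 [234.  84.] notch apex outer [286. 192.]
end -1 [300. 440.] notch apex outer [339. 470.]
```

View pics/g6.png

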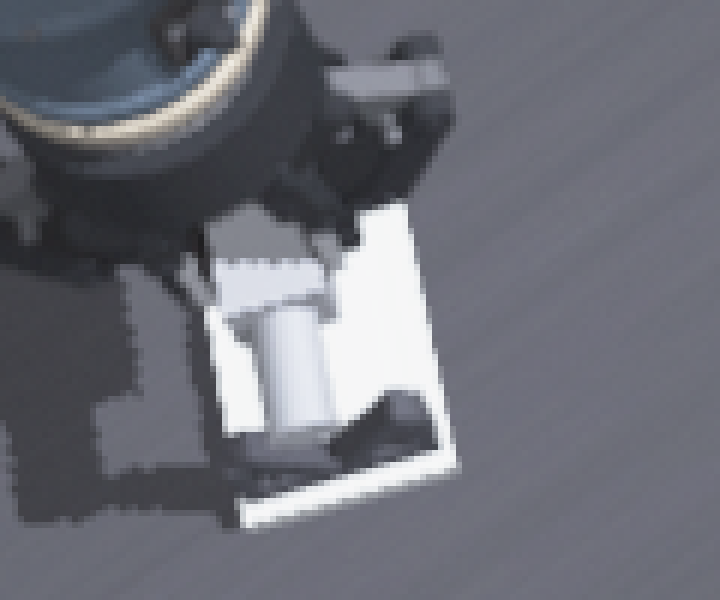

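The journal end (303,430) and V bottom (338,468) agree with the predicted pixels (end axis 300,440; apex 339,470), so lower.

```bash
python3 -m inch '{"dp":[[0.1,0.05,0.5],[0,0,0.9],[0,0,1],[0,0,1],[0,0,0.8],[0,0,0.5],[0,0,0.2],[0,0,0]],"rot":[[0,0,0],[0,0,0],[0,0,0],[0,0,0],[0,0,0],[0,0,0],[0,0,0],[0,0,0]],"fingers":[1,1,1,1,1,1,1,1]}'
python3 -m inch '{"dp":[[0,0,0.08],[0,0,0],[0,0,0]],"rot":[[0,0,0],[0,0,0],[0,0,0]],"fingers":[1,1,1]}'
python3 go.py .6158 -.303 .0594 68.8
```

```text
time: 23.0
tool_pos: [0.6157, -0.3032, 0.062]
ee_rot: [-0.576, -3.087, -0.001]
wrist_force: [-0.2, 0.1, -4.5]
grip_width: 0.0281
grip_force: 60.5
time: 23.25
tool_pos: [0.6164, -0.3037, 0.0629]
ee_rot: [0.576, 3.087, -0.001]
wrist_force: [-1.2, -1.5, -5.4]
grip_width: 0.0289
grip_force: 60.5
t 23.25 pos [ 0.6164 -0.3037  0.0629] yaw 68.85 j6 -1.82 tilt [ 0.0009 -0.0007] F [-1.2 -1.5 -5.4] w 0.0289 gf 60.5
dp_cm [0.08 0.04 0.35] rz 0.0
```

```bash
python3 -m inch '{"dp":[[0.06,0.04,0.1],[0,0,0.1],[0,0,0],[0,0,0]],"rot":[[0,0,0],[0,0,0],[0,0,0],[0,0,0]],"fingers":[1,1,1,1]}'
python3 -m inch '{"dp":[[0,0,0.06],[0,0,0.04],[0,0,0],[0,0,0]],"rot":[[0,0,0],[0,0,0],[0,0,0],[0,0,0]],"fingers":[1,1,1,1]}'
python3 -m inch '{"dp":[[0,0,0.04],[0,0,0],[0,0,0]],"rot":[[0,0,0],[0,0,0],[0,0,0]],"fingers":[1,1,1]}'
python3 go.py .6158 -.303 .0594 68.8
```

```text
time: 23.58
tool_pos: [0.6157, -0.303, 0.0605]
ee_rot: [0.577, 3.088, -0.0]
wrist_force: [-1.2, -0.5, -4.0]
grip_width: 0.0283
grip_force: 60.7
time: 23.92
tool_pos: [0.6158, -0.3034, 0.0598]
ee_rot: [0.576, 3.087, -0.002]
wrist_force: [-1.3, -2.0, -0.3]
grip_width: 0.0287
grip_force: 61.0
time: 24.17
tool_pos: [0.6159, -0.3035, 0.0596]
ee_rot: [0.576, 3.087, -0.002]
wrist_force: [-2.6, -2.5, 1.5]
grip_width: 0.0287
grip_force: 61.3
t 24.17 pos [ 0.6159 -0.3035  0.0596] yaw 68.85 j6 -1.82 tilt [ 0.0007 -0.0013] F [-2.6 -2.5  1.5] w 0.0287 gf 61.3
dp_cm [0.02 0.05 0.02] rz 0.1
```

Weight is carried by the V. I'll seat it a touch more, open slowly and rise.

```bash
python3 -m inch '{"dp":[[0,0,0.03],[0,0,0],[0,0,0],[0,0,0],[0,0,0],[0,0,0],[0,0,0],[0,0,0]],"rot":[[0,0,0],[0,0,0],[0,0,0],[0,0,0],[0,0,0],[0,0,0],[0,0,0],[0,0,0]],"fingers":[1,1,0.3,0.2,0,-0.3,-0.6,-1]}'
python3 -m inch '{"dp":[[0,0,0],[0,0,0],[0,0,-0.5],[0,0,-1],[0,0,-2],[0,0,-2.5],[0,0,-2],[0,0,-1]],"rot":[[0,0,0],[0,0,0],[0,0,0],[0,0,0],[0,0,0],[0,0,0],[0,0,0],[0,0,0]],"fingers":[-1,-1,-1,-1,-1,-1,-1,-1]}'
python3 go.py .4515 .2858 .13 60.7
```

```text
time: 24.83
tool_pos: [0.6157, -0.3022, 0.0582]
ee_rot: [-0.576, -3.088, -0.001]
wrist_force: [0.1, 0.1, -0.9]
grip_width: 0.0767
grip_force: 0.0
time: 25.5
tool_pos: [0.6172, -0.3039, 0.1529]
ee_rot: [0.576, 3.083, -0.004]
wrist_force: [-0.0, -0.2, 0.7]
grip_width: 0.0853
grip_force: 0.0
t 25.5 pos [ 0.6172 -0.3039  0.1529] yaw 68.85 j6 -1.82 tilt [ 0.0052 -0.0036] F [-0.  -0.2  0.7] w 0.0853 gf 0.0
dp_cm [43.33 43.32  1.99] rz 8.1
```

```bash
python3 -m inch '{"dp":[[0,0,0],[0,0,0],[1,1,0],[1.8,1.8,0],[2,2,0],[2,2,0],[2,2,0],[2,2,0]],"rot":[[0,0,4],[0,0,4],[0,0,0],[0,0,0],[0,0,0],[0,0,0],[0,0,0],[0,0,0]],"fingers":[-1,-1,-1,-1,-1,-1,-1,-1]}'
python3 -m inch '{"dp":[[2,2,0],[2,2,0],[2,2,0],[2,2,0],[2,2,0],[2,2,0],[2,2,0],[2,2,0]],"rot":[[0,0,0],[0,0,0],[0,0,0],[0,0,0],[0,0,0],[0,0,0],[0,0,0],[0,0,0]],"fingers":[-1,-1,-1,-1,-1,-1,-1,-1]}'
python3 -m inch '{"dp":[[2,2,0],[2,2,0],[2,2,0],[2,2,0],[2,2,0],[1.8,1.8,0],[1,1,0],[0,0,0]],"rot":[[0,0,0],[0,0,0],[0,0,0],[0,0,0],[0,0,0],[0,0,0],[0,0,0],[0,0,0]],"fingers":[-1,-1,-1,-1,-1,-1,-1,-1]}'
python3 -m inch '{"dp":[[0,0,2],[0,0,0],[0,0,0]],"rot":[[0,0,0],[0,0,0],[0,0,0]],"fingers":[-1,-1,-1]}'
python3 go.py .4515 .2858 .037 60.7
python3 - <<'E'
from h import *
s=snap("top");p=s["pixels"][:,:,::-1]
a=cv2.resize(p[165:245,440:530],(450,400),interpolation=3)
s=snap("scene");b=cv2.resize(s["pixels"][340:430,140:230,::-1],(350,400),interpolation=3)
cv2.imwrite("pics/g7.png",np.hstack([a,b[:, :350]]))
from m2 import proj
c=(.6158,-.303);a=np.radians(158.8);x=np.array([np.cos(a),np.sin(a)]);y=np.array([-x[1],x[0]])
for n in("top","scene"):
    s=load(n);P=pts(s);d=P[...,:2]-c;m=(abs(d@x)<.06)&(abs(d@y)<.03)
    q=P[m&(abs(d@x)<.030)&(P[...,2]>.046)&(P[...,2]<.06)]
    r=cv2.minAreaRect((q[:,:2]*1000).astype(np.float32));print(n,len(q),r,np.median(q[:,2]))
    e=(q[:,:2]-c);print("along",(e@x).min(),(e@x).max(),"across",(e@y).min(),(e@y).max())
E
```

```text
time: 26.17
tool_pos: [0.5733, -0.1548, 0.1489]
ee_rot: [0.791, 3.04, 0.0]
wrist_force: [-0.2, 0.2, -0.1]
grip_width: 0.0856
grip_force: 0.0
time: 26.83
tool_pos: [0.5117, 0.063, 0.149]
ee_rot: [0.791, 3.04, 0.0]
wrist_force: [0.1, -0.3, -0.4]
grip_width: 0.0852
grip_force: 0.0
time: 27.5
tool_pos: [0.4616, 0.2384, 0.149]
ee_rot: [-0.785, -3.042, -0.001]
wrist_force: [-1.1, -1.0, 0.3]
grip_width: 0.0855
grip_force: 0.0
time: 27.75
tool_pos: [0.4622, 0.2352, 0.1282]
ee_rot: [-0.791, -3.038, 0.002]
wrist_force: [0.1, 1.2, -0.1]
grip_width: 0.0855
grip_force: 0.0
t 27.75 pos [0.4622 0.2352 0.1282] yaw 60.82 j6 -0.81 tilt [-0.0023 -0.0008] F [ 0.1  1.2 -0.1] w 0.0855 gf 0.0
dp_cm [3.39 3.91 9.12] rz 0.1
nest top 1592 [613.  -76.2] [109.   76.2] 21.0 mean [611.345  -77.1121] pca 19.9
nest scene 1619 [612.9 -75. ] [108.9  76.2] 21.0 mean [612.3973 -75.8064] pca 19.0
cradle top 922 [ 624.  -302.7] [ 57.3 114.4] 68.5 mean [ 621.9586 -300.1189] pca 149.5
cradle scene 1098 [ 611.6 -292.5] [ 59.8 121. ] 62.1 mean [ 612.7174 -293.6064] pca 165.4
insert top 24 [414.1 287.3] [10.8  8.9] 63.5 mean [413.7542 287.1961] pca 91.1
insert scene 391 [451.6 286. ] [44.8 80.5] 60.8 mean [451.8413 286.1915] pca 149.7Traceback (most recent call last):
  File "<stdin>", line 6, in <module>
  File "m2.py", line 13, in <module>
    q=proj(s,m,z).astype(np.float32); r=cv2.minAreaRect(q)
                                        ~~~~~~~~~~~~~~~^^^
cv2.error: OpenCV(4.12.0) /io/opencv/modules/imgproc/src/convhull.cpp:143: error: (-215:Assertion failed) total >= 0 && (depth == CV_32F || depth == CV_32S) in function 'convexHull'
```

View pics/g7.png

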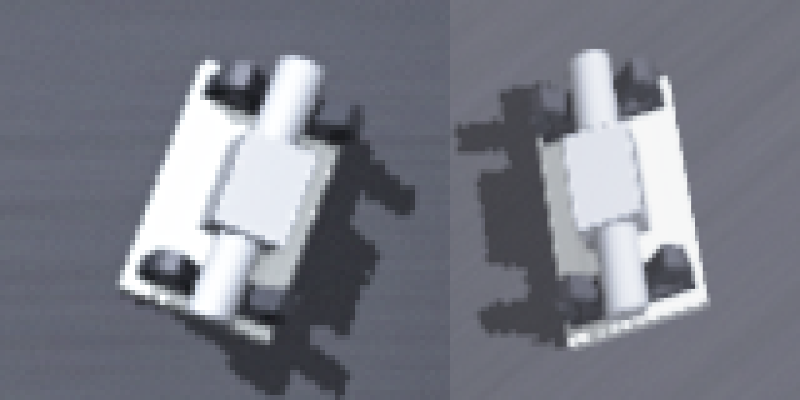

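The spindle lies in both notches, body about midway between the plates (top crop centre ~(263,193)). I'll check the numbers and pick the insert.

```bash
python3 - <<'E'
from h import *
c=np.array((.6158,-.303));a=np.radians(158.8);x=np.array([np.cos(a),np.sin(a)]);y=np.array([-x[1],x[0]])
for n in("top","scene"):
    s=load(n);P=pts(s);d=P[...,:2]-c;g=s["pixels"].min(2)
    q=P[(abs(d@x)<.033)&(abs(d@y)<.025)&(P[...,2]>.047)&(P[...,2]<.058)&(g>100)];e=q[:,:2]-c
    al=np.percentile(e@x,[2,98]);print(n,"body along",al,al.mean(),"across",(e@y).min(),(e@y).max(),"z",np.median(q[:,2]))
    q=P[(abs(d@x)<.07)&(abs(d@y)<.006)&(P[...,2]>.038)&(P[...,2]<.06)&(g>100)];e=q[:,:2]-c;al=np.percentile(e@x,[1,99])
    print("whole along",al,al.mean(),"jz",[round(np.median(q[(abs(e@x-k*.04)<.01),2]),4) for k in(-1,1)])
E
python3 -m inch '{"dp":[[1.1,1.3,0],[1.2,1.4,1],[1.1,1.2,2],[0,0,2],[0,0,1],[0,0,0],[0,0,0],[0,0,0]],"rot":[[0,0,0],[0,0,0],[0,0,0],[0,0,0],[0,0,0],[0,0,0],[0,0,0],[0,0,0]],"fingers":[-1,-1,-1,-1,-1,-1,-1,-1]}'
python3 go.py .4515 .2858 .035 60.7
```

```text
top body along [-0.02610865  0.02862859] 0.001259969249986479 across -0.015028500683125558 0.016039699576478706 z 0.05252517083870667
whole along [-0.05441245  0.05410351] -0.00015446966193001857 jz [np.float64(0.0466), np.float64(0.0465)]
scene body along [-0.02806879  0.0283992 ] 0.00016520527551057082 across -0.015732148640318824 0.014534612130304495 z 0.052097607909160626
whole along [-0.05328756  0.05539533] 0.0010538863176815655 jz [np.float64(0.0465), np.float64(0.0466)]
time: 28.52
tool_pos: [0.4529, 0.2862, 0.0695]
ee_rot: [0.792, 3.039, 0.001]
wrist_force: [0.9, -0.2, 0.0]
grip_width: 0.0856
grip_force: 0.0
t 28.52 pos [0.4529 0.2862 0.0695] yaw 60.79 j6 -0.71 tilt [0.0014 0.0005] F [ 0.9 -0.2  0. ] w 0.0856 gf 0.0
dp_cm [ 0.11 -0.11  3.45] rz 0.1
```

```bash
python3 -m inch '{"dp":[[0.1,-0.1,0.8],[0,0,1],[0,0,0.9],[0,0,0.5],[0,0,0.25],[0,0,0],[0,0,0]],"rot":[[0,0,0],[0,0,0],[0,0,0],[0,0,0],[0,0,0],[0,0,0],[0,0,0]],"fingers":[-1,-1,-1,-1,-1,-0.5,-0.2]}'
python3 -m inch '{"dp":[[0,0,0],[0,0,0],[0,0,0],[0,0,0],[0,0,0],[0,0,0],[0,0,0],[0,0,0]],"rot":[[0,0,0],[0,0,0],[0,0,0],[0,0,0],[0,0,0],[0,0,0],[0,0,0],[0,0,0]],"fingers":[0,0.2,0.4,0.6,1,1,1,1]}'
python3 go.py .4515 .2858 .035 60.7
python3 -m inch '{"dp":[[0,0,-0.5],[0,0,-1],[0,0,-1.8],[0,0,-2],[0,0,-2],[0,0,-1.6],[0,0,-1],[0,0,0]],"rot":[[0,0,0],[0,0,0],[0,0,0],[0,0,0],[0,0,0],[0,0,0],[0,0,0],[0,0,0]],"fingers":[1,1,1,1,1,1,1,1]}'
python3 -m inch '{"dp":[[0,0,0],[0,0,0],[0,0,0],[0,0,0],[0,0,0],[0,0,0],[0,0,0],[0,0,0]],"rot":[[0,0,-4],[0,0,-6.5],[0,0,-6.5],[0,0,-6.5],[0,0,-6.5],[0,0,-6.5],[0,0,-6.5],[0,0,-6]],"fingers":[1,1,1,1,1,1,1,1]}'
python3 -m inch '{"dp":[[0,0,0],[0,0,0]],"rot":[[0,0,-1.5],[0,0,0]],"fingers":[1,1]}'
python3 go.py .6129 -.0757 .13 111.1
```

```text
time: 29.1
tool_pos: [0.4506, 0.2862, 0.0338]
ee_rot: [-0.79, -3.04, 0.001]
wrist_force: [0.2, 0.2, 0.3]
grip_width: 0.064
grip_force: 0.0
time: 29.77
tool_pos: [0.4508, 0.2861, 0.0347]
ee_rot: [0.79, 3.04, 0.0]
wrist_force: [-0.3, -0.9, 6.0]
grip_width: 0.0425
grip_force: 64.7
t 29.77 pos [0.4508 0.2861 0.0347] yaw 60.86 j6 -0.71 tilt [ 0.0005 -0.    ] F [-0.3 -0.9  6. ] w 0.0425 gf 64.7
dp_cm [-0.08  0.01 -0.03] rz 0.2
time: 30.43
tool_pos: [0.4514, 0.2866, 0.135]
ee_rot: [0.79, 3.038, 0.004]
wrist_force: [0.5, 0.1, -6.6]
grip_width: 0.0426
grip_force: 63.4
time: 31.1
tool_pos: [0.4495, 0.2858, 0.1317]
ee_rot: [0.549, -3.09, 0.001]
wrist_force: [-0.2, 0.3, -6.8]
grip_width: 0.0423
grip_force: 63.3
time: 31.27
tool_pos: [0.4496, 0.2858, 0.1318]
ee_rot: [0.582, -3.084, 0.001]
wrist_force: [-0.5, -0.1, -7.1]
grip_width: 0.0425
grip_force: 63.3
t 31.27 pos [0.4496 0.2858 0.1318] yaw 111.37 j6 -1.59 tilt [-0.0029 -0.001 ] F [-0.5 -0.1 -7.1] w 0.0425 gf 63.3
dp_cm [ -2.22 -39.6    0.17] rz 0.3
```

```bash
python3 -m inch '{"dp":[[-0.1,-1.3,0],[-0.1,-2.2,0],[-0.15,-2.7,0],[-0.15,-2.7,0],[-0.15,-2.7,0],[-0.15,-2.7,0],[-0.15,-2.7,0],[-0.15,-2.7,0]],"rot":[[0,0,0],[0,0,0],[0,0,0],[0,0,0],[0,0,0],[0,0,0],[0,0,0],[0,0,0]],"fingers":[1,1,1,1,1,1,1,1]}'
python3 -m inch '{"dp":[[-0.15,-2.7,0],[-0.15,-2.7,0],[-0.15,-2.7,0],[-0.15,-2.7,0],[-0.15,-2.7,0],[-0.15,-2.5,0],[-0.1,-2,0],[-0.1,-1.3,0]],"rot":[[0,0,0],[0,0,0],[0,0,0],[0,0,0],[0,0,0],[0,0,0],[0,0,0],[0,0,0]],"fingers":[1,1,1,1,1,1,1,1]}'
python3 -m inch '{"dp":[[0,-0.5,1],[0,0,2],[0,0,1],[0,0,0],[0,0,0],[0,0,0]],"rot":[[0,0,0],[0,0,0],[0,0,0],[0,0,0],[0,0,0],[0,0,0]],"fingers":[1,1,1,1,1,1]}'
python3 go.py .6129 -.0757 .0427 111.1
python3 - <<'E'
from h import *
s=snap("scene");cv2.imwrite("pics/g8.png",cv2.resize(s["pixels"][250:370,220:350,::-1],(650,600),interpolation=3))
E
```

```text
time: 31.93
tool_pos: [0.5326, 0.1048, 0.1324]
ee_rot: [0.58, -3.086, -0.0]
wrist_force: [0.3, 0.6, -7.9]
grip_width: 0.0423
grip_force: 63.4
time: 32.6
tool_pos: [0.6136, -0.0722, 0.1322]
ee_rot: [0.577, -3.088, 0.001]
wrist_force: [0.4, 0.0, -7.6]
grip_width: 0.0426
grip_force: 63.3
time: 33.1
tool_pos: [0.6149, -0.0729, 0.0932]
ee_rot: [0.583, -3.087, -0.0]
wrist_force: [0.5, -0.1, -7.0]
grip_width: 0.0425
grip_force: 63.3
t 33.1 pos [ 0.6149 -0.0729  0.0932] yaw 111.4 j6 -2.24 tilt [-0.0001  0.0001] F [ 0.5 -0.1 -7. ] w 0.0425 gf 63.3
dp_cm [ 0.29 -0.18  5.05] rz 0.3
```

View pics/g8.png

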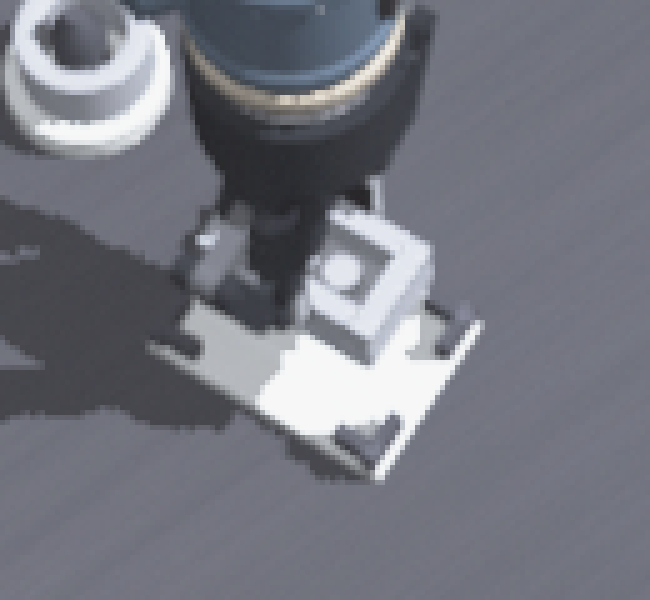

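Insert is parallel to the nest edges, about 5 cm above. Correct and lower it.

```bash
python3 -m inch '{"dp":[[0.2,-0.1,0.5],[0.17,-0.08,0.9],[0,0,1],[0,0,1],[0,0,0.8],[0,0,0.4],[0,0,0.1],[0,0,0]],"rot":[[0,0,0.3],[0,0,0],[0,0,0],[0,0,0],[0,0,0],[0,0,0],[0,0,0],[0,0,0]],"fingers":[1,1,1,1,1,1,1,1]}'
python3 -m inch '{"dp":[[0,0,0],[0,0,0]],"rot":[[0,0,0],[0,0,0]],"fingers":[1,1]}'
python3 go.py .6129 -.0757 .0427 111.1
```

```text
time: 33.82
tool_pos: [0.6119, -0.0766, 0.0454]
ee_rot: [0.574, -3.088, -0.001]
wrist_force: [0.2, -0.7, -6.8]
grip_width: 0.0423
grip_force: 63.3
time: 33.98
tool_pos: [0.6127, -0.0769, 0.0466]
ee_rot: [-0.574, 3.088, -0.001]
wrist_force: [-0.6, 0.6, -6.9]
grip_width: 0.0428
grip_force: 63.3
t 33.98 pos [ 0.6127 -0.0769  0.0466] yaw 111.05 j6 -2.24 tilt [ 0.0012 -0.0004] F [-0.6  0.6 -6.9] w 0.0428 gf 63.3
dp_cm [-0.06  0.1   0.39] rz -0.0
```

```bash
python3 -m inch '{"dp":[[0,0.08,0.15],[0,0,0.12],[0,0,0.08],[0,0,0],[0,0,0]],"rot":[[0,0,0],[0,0,0],[0,0,0],[0,0,0],[0,0,0]],"fingers":[1,1,1,1,1]}'
python3 -m inch '{"dp":[[0,0,0.05],[0,0,0],[0,0,0]],"rot":[[0,0,0],[0,0,0],[0,0,0]],"fingers":[1,1,1]}'
python3 -m inch '{"dp":[[0,0,0.05],[0,0,0],[0,0,0]],"rot":[[0,0,0],[0,0,0],[0,0,0]],"fingers":[1,1,1]}'
```

```text
time: 34.4
tool_pos: [0.6119, -0.0759, 0.0428]
ee_rot: [-0.574, 3.089, 0.0]
wrist_force: [-0.6, 0.5, -6.5]
grip_width: 0.0427
grip_force: 63.4
time: 34.65
tool_pos: [0.6119, -0.0759, 0.0427]
ee_rot: [-0.574, 3.089, -0.0]
wrist_force: [-1.1, 0.8, 0.3]
grip_width: 0.0428
grip_force: 64.0
time: 34.9
tool_pos: [0.6119, -0.0759, 0.0427]
ee_rot: [-0.574, 3.088, -0.0]
wrist_force: [-4.4, 1.6, 6.0]
grip_width: 0.0428
grip_force: 64.8
```

```bash
python3 -m inch '{"dp":[[0,0,-0.05],[0,0,0],[0,0,0],[0,0,0],[0,0,0],[0,0,0],[0,0,0],[0,0,0]],"rot":[[0,0,0],[0,0,0],[0,0,0],[0,0,0],[0,0,0],[0,0,0],[0,0,0],[0,0,0]],"fingers":[0.4,0.2,0,-0.2,-0.5,-1,-1,-1]}'
python3 -m inch '{"dp":[[0,0,-0.5],[0,0,-1],[0,0,-2],[0,0,-2.5],[0,0,-2.5],[0,0,-2.5],[0,0,-2],[0,0,-1]],"rot":[[0,0,0],[0,0,0],[0,0,0],[0,0,0],[0,0,0],[0,0,0],[0,0,0],[0,0,0]],"fingers":[-1,-1,-1,-1,-1,-1,-1,-1]}'
python3 -m inch '{"dp":[[0,1.5,0],[0,3,0],[0,3.5,0],[0,3.5,0],[0,3.5,0],[0,3.5,0],[0,3.5,0],[0,3.5,0]],"rot":[[0,0,0],[0,0,0],[0,0,0],[0,0,0],[0,0,0],[0,0,0],[0,0,0],[0,0,0]],"fingers":[-1,-1,-1,-1,-1,-1,-1,-1]}'
python3 -m inch '{"dp":[[0,3.5,0],[0,3.5,0],[0,3,0],[0,2,0],[0,1,0],[0,0,0],[0,0,0],[0,0,0]],"rot":[[0,0,0],[0,0,0],[0,0,0],[0,0,0],[0,0,0],[0,0,0],[0,0,0],[0,0,0]],"fingers":[-1,-1,-1,-1,-1,-1,-1,-1]}'
python3 - <<'E'
from h import *
s=snap("top");t=snap("scene")
a=cv2.resize(s["pixels"][90:330,270:530,::-1],(400,370),interpolation=3);b=cv2.resize(t["pixels"][180:430,140:400,::-1],(400,385),interpolation=3)[:370]
cv2.imwrite("pics/end.png",np.hstack([a,b]))
c=np.array((.6128,-.0757));x=np.array([np.cos(.3691),np.sin(.3691)]);y=np.array([-x[1],x[0]])
for n,s in(("top",s),("scene",t)):
    P=pts(s)
    q=P[(np.hypot(P[...,0]-c[0],P[...,1]-c[1])<.05)&(abs(P[...,2]-.038)<.004)&(s["pixels"].min(2)>105)]
    r=cv2.minAreaRect((q[:,:2]*1000).astype(np.float32));print(n,len(q),np.round(r[0]+r[1],1),r[2],np.median(q[:,2]))
    for k,p in(("puck",(.305,.427)),("bar",(.795,-.1313))):
        z=.044 if k=="puck" else .026
        q=P[(np.hypot(P[...,0]-p[0],P[...,1]-p[1])<.095)&(abs(P[...,2]-z)<.004)];print(k,q.mean(0) if len(q) else None)
E
```

```text
time: 35.57
tool_pos: [0.6122, -0.0762, 0.042]
ee_rot: [-0.574, 3.088, -0.001]
wrist_force: [-0.8, -0.8, -0.3]
grip_width: 0.0854
grip_force: 0.0
time: 36.23
tool_pos: [0.6134, -0.0764, 0.1862]
ee_rot: [-0.573, 3.083, -0.005]
wrist_force: [-0.0, -0.7, 0.2]
grip_width: 0.0856
grip_force: 0.0
time: 36.9
tool_pos: [0.5175, 0.164, 0.1808]
ee_rot: [0.573, -3.085, -0.001]
wrist_force: [0.3, 1.4, -0.1]
grip_width: 0.0854
grip_force: 0.0
time: 37.57
tool_pos: [0.4737, 0.2824, 0.1817]
ee_rot: [0.573, -3.088, 0.001]
wrist_force: [-0.2, 0.2, 0.6]
grip_width: 0.0853
grip_force: 0.0
top 466 [612.6 -76.8  76.4  44.6] 20.687101364135742 0.03839249541492529
puck None
bar [ 0.79522744 -0.13127995  0.02629593]
scene 529 [611.3 -75.1  76.9  45.6] 20.398794174194336 0.03797066736265742
puck [0.29419916 0.4081571  0.04351638]
bar [ 0.79516828 -0.13160802  0.02610841]
```

View pics/end.png

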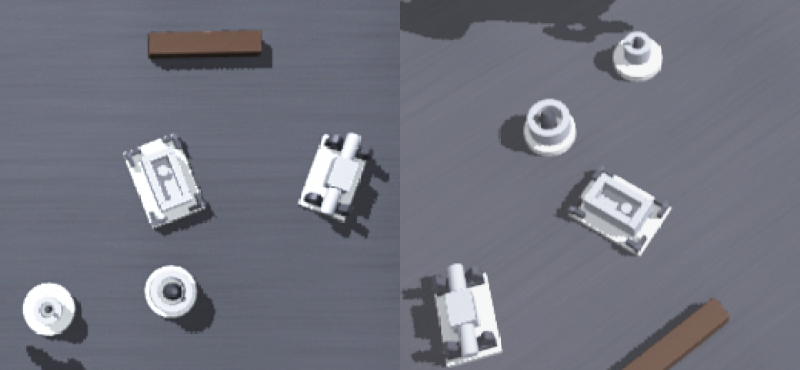

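All four parts are home: both rings over their posts, the spindle in the V, and the insert between the stops with its top at 38 mm. The bar hasn't moved, and the puck was never approached.

```bash
python3 -c "
from station import ctrl
print(ctrl.sign_off())"
```

```text
the job is handed in; nothing more can be done
None
```

The job is handed in at about 38 s: both rings, the spindle and the insert were set down home in the order asked; the bar measured unmoved, while the puck was hidden by the arm in the last check but never approached.

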